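# Park the rolling pin on its stand

## Robot

A 7-joint arm with a two-finger parallel gripper is mounted at the origin on a cart in front of the work surface, level with it; the furniture and walls round the work are solid. World frame = base frame: x ahead of the robot, y to its left, z up, the work surface at z = 0. Lengths are in m, angles in rad, forces in N, time in s.
With the tool pointing down it reaches from about 0.425 to 0.925 m from the base axis. Payload 6.8 kg.
Tool frame: the origin (TCP) lies between the finger pads; the fingertips stand 14 mm ahead of it and the grasp point (between the pads) lies 5 mm behind it; z points along the fingers, y is the direction in which the jaws open and shut (so a half turn about z gives the same grasp; the last joint's range is limited). The gripper opens to 85 mm and grips with 20 to 120 N. Pads are 22 mm wide; open, the fingers measure 114 mm over their backs; the gripper's body (76 mm by 85 mm) begins 54 mm behind the grasp point. The pads swing forward as they close: fully open they stand 13 mm farther back than shut.
Start: joints at [-1.425, 0.477, 0.022, 1.555, -0.011, 1.109, -0.083], TCP at [0.169, 0.653, 0.245] pointing down, gripper open.
Joint ranges: [-2.96, 2.96], [-0.34, 2.1], [-1.41, 1.46], [0.24, 2.44], [-1.37, 4.51], [0.17, 1.92], [-2.96, 2.96]. Speed limits (rad/s): [2.39, 2.39, 3.14, 3.14, 3.14, 3.14, 3.14].

## Interface

Orientations are given as a unit quaternion [w, x, y, z].
In Python, from station import bot gives the robot as it stands.
- The arm moves only by the shell command python3 -m crank 'ROWS' [FORCE]. ROWS is JSON, a list of rows, each a list of 3 entries, a list of its own where there are three numbers: the shift along the tool's x, y, z in m, then the turn, a rotation vector about the tool's x, y, z in degrees, then the finger opening in m, from 0 to 0.0854. A call has 1 to 10 rows; each row shifts and turns the commanded pose from where the row before left it, along the tool's axes as they then stand; what a row does not reach is not made up. A row lasts 1/8 s, in which the tool goes at most 62.5 mm and 10.7 degrees, less where a joint would pass 70% of its speed; a pose out of reach is approached as far as the arm can. A call is refused whole if a number of a shift passes 0.0625 or a number of a turn 10.7, either way. A call with a gripper value outside its range is refused whole. The fingers move at their own pace and stop on an object; FORCE is the grip in N (left out, the last holds). Time passes only in rows, so rows that do not move let the fingers close. It gives the time, the measured TCP pose, the force and the opening at its end, in the units of the state.
- bot.get_obs(): the state, without advancing time (a new reading comes with each control period).
- bot.read_camera(name): name is "side" or "top"; returns (picture, depth): 420x560x3 uint8, red, green, blue; 420x560 float32, m along the optical axis (not along the pixel's ray), 0 where there is no reading.
- bot.calibration(name): a dict with "fx", "fy", "cx", "cy" (pixels), "extrinsics" (4x4, takes a point from camera to world coordinates). Camera axes: x right, y down, z forward; pixel columns grow to the right and rows downward; lengths in m; the calibration is good to about 2 mm. A picture is of the moment at which its call begins. calibration takes no time and is no camera call.
- bot.hand_in(): hands the job in, once; it reports no verdict.
The state is a dict: "t": time; "q": joint angles; "joint_vel": joint speeds; "joint_torque": joint torques, N m; "eef_pos": TCP position; "tool_rot": TCP orientation; "contact_force": force on the tool from outside, world axes, zero at the start; "torque": the same for the moment, N m; "gripper_width": opening from 0.0 (shut) to 1.0 (fully open).
Only numpy, scipy, OpenCV 4.12 (cv2) and the standard library are available. Lean on these libraries where they do the work, as an engineer would, in place of code of your own. Each camera call takes 0.05 s, during which the arm holds its last target.

## Task

Park the rolling pin: with the fingertips behind it, slowly and gently push it up the ramp of its steel stand until it drops into the seat against the stop plate, lying square across the stand. Only push it, do not lift it, never let it run back down or shoot ahead on the slope, and leave everything else on the table where it is.

Things in the scene. Friction and masses are not known exactly. Their poses are not given: they have to be found in the camera images.
- rolling_pin: Smooth polished wooden rolling pin without handles: cylinder, diameter 48 mm, length 150 mm, 0.13 to 0.23 kg, slips and rolls easily (friction about 0.3). Starts on the table 45 to 85 mm in front of the ramp's foot, across it, up to 0.2 rad out of square and 15 mm off centre. Origin at the middle of the cylinder, 24 mm above the table; its long axis is its own y; its x and z turn as it rolls.
- pin_stand: Fixed steel stand, 224 mm wide: ramp, seat, stop plate (67 mm high). Origin on the table at the middle of the ramp's foot; x points level up-slope, to the stop, y across, z up. Ramp face: height 0 at x = 0 to 21 mm at x = 130 mm. Then a 4 mm step down to the seat floor, 17 mm high, up to the stop's face at x = 169 mm. Low cheeks with inner faces at y = +-110 mm stand 10 to 17 mm above the ramp.
- pin_stand_crest (a point): Middle of the crest, the upper edge of the ramp, 21 mm above the table.
- pin_stand_seat (a point): Where the middle of the parked pin comes to be: x = 144.5 mm, z = 41 mm in the stand's frame, 24.5 mm before the stop's face. The pin stays there by itself once it has dropped over the crest.
- salt_shaker: Salt shaker, 44 mm in diameter, 90 mm high, glass with grey top, upright beside the work; origin at the centre of its underside. Bystander.
- pepper_jar: Spice jar with yellow cap, 45 mm in diameter, 100 mm high, upright; origin at the centre of its underside. Bystander.
- kitchen_timer: Round kitchen timer, 65 mm in diameter, 46 mm high; origin at the centre of its underside. Bystander.
- ring_cutter: Tinned pastry ring, 65 mm in diameter, 42 mm high; origin at the centre of its underside. Bystander.
- tub_lid: Flat white round lid, 118 mm in diameter, 11 mm high; origin at the centre of its underside. Bystander.
- small_ring: Smaller tinned pastry ring, 53 mm in diameter, 42 mm high, on the table beside the ramp; origin at the centre of its underside. Bystander.
- plastic_cap: White plastic cap, 42 mm in diameter, 14 mm high, on the table beside the foot of the ramp; origin at the centre of its underside. Bystander.
Things that resemble listed ones, but are neither listed nor needed, are in the scene too. What is shaped like the rolling_pin but green is not meant.

How it is judged:
On the way, in this order (a step that is already met when the one before it is completed fails the run):
1. the pin is on the lower half of the ramp, pushed by the fingers (x of rolling_pin in the frame of pin_stand between 0.02 and 0.075 m and contact force between the fingers and rolling_pin above 0.02 N and contact force between rolling_pin and pin_stand above 0.02 N).
2. the pin is on the upper half of the ramp, pushed by the fingers (x of rolling_pin in the frame of pin_stand between 0.08 and 0.135 m and contact force between the fingers and rolling_pin above 0.02 N and contact force between rolling_pin and pin_stand above 0.02 N).
At the end, for the whole second after the job is handed in: The rolling pin lies at rest in the seat behind the crest: its middle within 5.5 mm of the seat point along the stand, 40 mm across it (between the cheeks) and 4 mm in height, its axis within 0.08 rad of square to the stand, carried by the stand (x of rolling_pin in the frame of pin_stand between 0.139 and 0.15 m and y of rolling_pin in the frame of pin_stand between -0.04 and 0.04 m and z of rolling_pin in the frame of pin_stand between 0.037 and 0.044 m and angle between the y axis of rolling_pin and the y axis of pin_stand, either way round below 0.08 rad and contact force between rolling_pin and pin_stand above 0.3 N and linear speed of rolling_pin below 0.02 m/s); the robot touches nothing.
It fails at once if the pin is lifted: its middle more than 62 mm above the table, or more than 50 mm short of the ramp's middle (height (world z) of rolling_pin above 0.062 m or (height (world z) of rolling_pin above 0.05 m and x of rolling_pin in the frame of pin_stand below 0.065 m)).
It fails at once if the pin runs back or shoots ahead on the slope: faster than 0.25 m/s before the crest (linear speed of rolling_pin above 0.25 m/s and x of rolling_pin in the frame of pin_stand below 0.122 m).
It fails at once if the pin is rammed into the stand: pressed on it with more than 80 N (contact force between rolling_pin and pin_stand above 80 N).
It fails at once if the pin rolls away from the stand's foot by more than 160 mm (x of rolling_pin in the frame of pin_stand below -0.16 m).
It fails at once if a bystander is moved by more than 15 mm (distance of any of salt_shaker, pepper_jar, kitchen_timer, ring_cutter, tub_lid, small_ring, plastic_cap from where it was at the start of the episode above 0.015 m).
It also fails if it takes over 40 s, if anything falls off the work surface, if the arm or the gripper's body presses on something with over 40 N, if the wrist force passes 120 N, or if a joint passes its speed limit or range.

## Working session

There is one attempt and no reset: what is moved stays moved. The work goes in short steps, Python scripts to look and compute and a shell command to move; the robot and the scene stay as the last step left them, time stands still between calls to the robot, and variables do not carry over. Pictures are saved under pics/ and viewed, and the job is handed in when it is done.

```bash
ls; mkdir -p pics; python3 - <<'E'
from station import bot
import cv2,numpy as np
o=bot.get_obs();print({k:np.round(v,3) for k,v in o.items()})
for n in("top","side"):
    p,d=bot.read_camera(n);cv2.imwrite(f"pics/{n}0.png",p[:,:,::-1]);np.save(f"{n}0.npy",d)
    c=bot.calibration(n);print(n,{k:np.round(v,3) for k,v in c.items()})
E
```

```text
pics
{'t': np.float64(0.0), 'q': array([-1.425,  0.478,  0.022,  1.556, -0.011,  1.109, -0.083]), 'joint_vel': array([-0.   ,  0.002,  0.002, -0.003, -0.001, -0.   , -0.   ]), 'joint_torque': array([-0.0000e+00, -5.9644e+01,  1.6070e+00, -2.8120e+01,  1.2000e-02,
        9.0000e-03, -0.0000e+00]), 'eef_pos': array([0.169, 0.653, 0.244]), 'tool_rot': array([-0.   ,  0.127,  0.992, -0.001]), 'contact_force': array([-0.24 , -0.062,  0.742]), 'torque': array([-0.013, -0.022, -0.007]), 'gripper_width': np.float64(1.003)}
top {'fx': np.float64(529.403), 'fy': np.float64(529.403), 'cx': np.float64(277.542), 'cy': np.float64(207.968), 'extrinsics': array([[-0.024, -0.976,  0.217,  0.232],
       [-1.   ,  0.024, -0.   ,  0.013],
       [-0.005, -0.217, -0.976,  1.581],
       [ 0.   ,  0.   ,  0.   ,  1.   ]])}
side {'fx': np.float64(442.98), 'fy': np.float64(442.98), 'cx': np.float64(286.99), 'cy': np.float64(211.518), 'extrinsics': array([[ 0.995, -0.069,  0.067,  0.488],
       [-0.093, -0.5  ,  0.861, -1.042],
       [-0.026, -0.863, -0.504,  0.699],
       [ 0.   ,  0.   ,  0.   ,  1.   ]])}
```

View pics/top0.png

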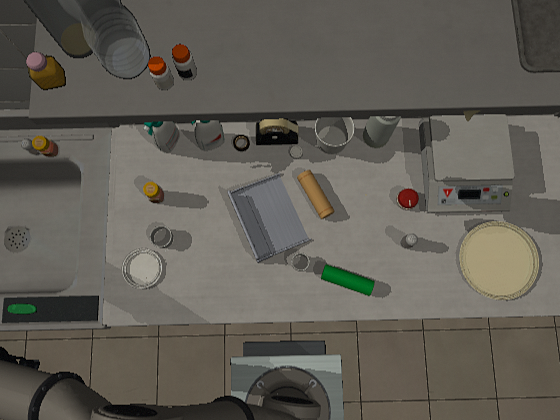

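View pics/side0.png

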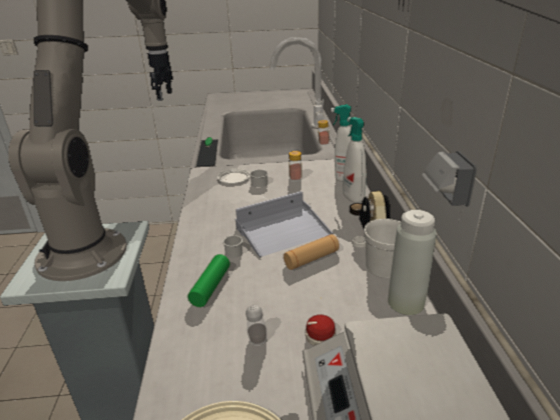

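```bash
cat > h.py <<'E'
from station import bot
import cv2,numpy as np
def w(name,u,v,d):
    c=bot.calibration(name);E=np.array(c["extrinsics"])
    return E[:3,:3]@np.array([(u-c["cx"])/c["fx"]*d,(v-c["cy"])/c["fy"]*d,d])+E[:3,3]
def wz(name,u,v,z):
    c=bot.calibration(name);E=np.array(c["extrinsics"])
    r=E[:3,:3]@np.array([(u-c["cx"])/c["fx"],(v-c["cy"])/c["fy"],1]);return E[:3,3]+r*(z-E[2,3])/r[2]
def proj(name,P):
    c=bot.calibration(name);E=np.array(c["extrinsics"])
    p=E[:3,:3].T@(np.array(P)-E[:3,3]);return c["fx"]*p[0]/p[2]+c["cx"],c["fy"]*p[1]/p[2]+c["cy"]
E
python3 - <<'E'
import cv2
p=cv2.imread("pics/top0.png")[120:310,210:400]
cv2.imwrite("pics/top0c.png",cv2.resize(p,None,fx=4,fy=4,interpolation=cv2.INTER_CUBIC)[:, :][:600+160])
E
python3 - <<'E'
import cv2
p=cv2.imread("pics/top0.png")[155:300,215:400]
cv2.imwrite("pics/top0d.png",cv2.resize(p,None,fx=4,fy=4,interpolation=cv2.INTER_CUBIC))
E
```

```text
(no output)
```

View pics/top0d.png

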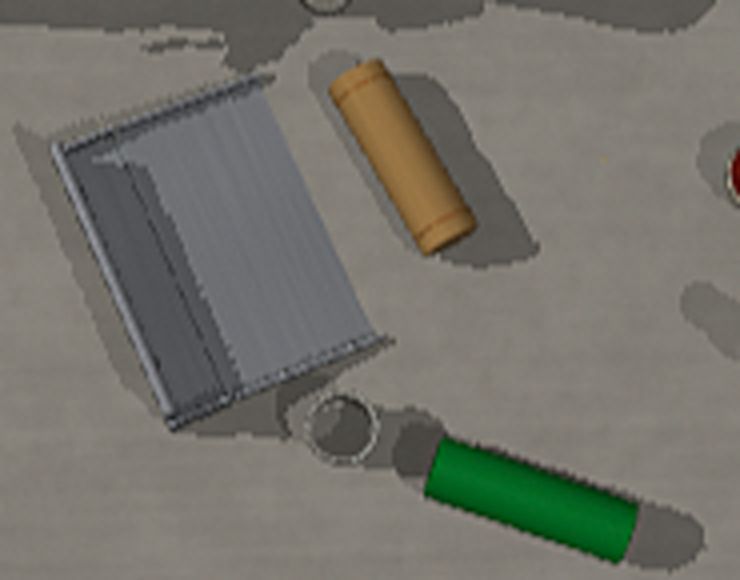

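```bash
cat > m.py <<'E'
from h import *
from scipy.optimize import minimize
f=lambda a,b,z:wz("top",a/4-0.375+215,b/4-0.375+155,z)
A,B=f(268,92,0),f(372,335,0)
C,D=f(57,148,.067),f(172,426,.067)
print("foot",A,B,"plate",C,D)
for P,Q in((A,B),(C,D)):
    v=Q-P;print(np.linalg.norm(v),np.degrees(np.arctan2(v[1],v[0])))
# pin: colour mask, depth points -> cylinder axis
p,d=cv2.imread("pics/top0.png"),np.load("top0.npy")
h=cv2.cvtColor(p,cv2.COLOR_BGR2HSV)
m=(h[...,0]>8)&(h[...,0]<22)&(h[...,1]>90)&(d>0)
m[:,:290]=0;m[:,345:]=0;m[:165]=0;m[225:]=0
vv,uu=np.nonzero(m)
P=np.array([w("top",u,v,d[v,u]) for u,v in zip(uu,vv)])
print(len(P),P.min(0),P.max(0))
P=P[P[:,2]>0.02]
c=P[:,:2].mean(0);vec=np.linalg.svd(P[:,:2]-c)[2][0]
a=np.array([-vec[1],vec[0]])
s=(P[:,:2]-c)@vec
print("pts centre",c,"dir",vec,np.degrees(np.arctan2(vec[1],vec[0])),s.min(),s.max())
# fit cylinder
def cost(x):
    n=np.array([-np.sin(x[2]),np.cos(x[2])]);l=(P[:,:2]-x[:2])@n
    r=np.hypot(l,P[:,2]-.024-x[3]);return np.mean(np.minimum(np.abs(r-.024),.006))
x=minimize(cost,[*c,np.arctan2(vec[1],vec[0]),0],method="Nelder-Mead",options=dict(maxiter=4000,xatol=1e-6,fatol=1e-9)).x
t=np.array([np.cos(x[2]),np.sin(x[2])]);s=(P[:,:2]-x[:2])@t
print("cyl",x[:2]+t*(np.percentile(s,.5)+np.percentile(s,99.5))/2,np.degrees(x[2]),x[3],cost(x), s.max()-s.min())
E
python3 m.py
```

```text
foot [ 0.68060998 -0.00239475  0.        ] [ 0.48827798 -0.07600986  0.        ] plate [0.62269225 0.15501353 0.067     ] [0.41505382 0.07340627 0.067     ]
0.20593878240967986 -159.0556424481091
0.22309966808484144 -158.5438914693372
785 [ 0.54464434 -0.1566043  -0.00200017] [ 0.69103431 -0.04884984  0.05773651]
pts centre [ 0.61630155 -0.1007914 ] dir [-0.88505421 -0.46548796] -152.2581935474532 -0.07777780177376428 0.07277603129966399
cyl [ 0.6195697  -0.10317959] -152.23818450093665 0.0007678036931169779 0.0023170978352457182 0.1505546413782891
```

```bash
cat > fit.py <<'E'
from h import *
from scipy.optimize import minimize
def pts(n):
    d=np.load(n+"0.npy");vv,uu=np.nonzero(d)
    c=bot.calibration(n);E=np.array(c["extrinsics"]);z=d[vv,uu]
    P=np.stack([(uu-c["cx"])/c["fx"]*z,(vv-c["cy"])/c["fy"]*z,z],1)@E[:3,:3].T+E[:3,3]
    return P
for n in("top","side"):
    P=pts(n)
    P=P[(np.hypot(P[:,0]-.55,P[:,1]-.04)<.2)&(P[:,2]<.08)]
    def model(x,y):
        h=np.where((x>0)&(x<.13),x*21/130,0);h=np.where((x>=.13)&(x<.169),.017,h);h=np.where((x>=.169)&(x<.173),.067,h)
        ck=(np.abs(y)>.11)&(np.abs(y)<.112)&(x>0)&(x<.169)
        h=np.where(ck,x*21/130+.014,h);return np.where(np.abs(y)>.112,0,h)
    def cost(q):
        c,s=np.cos(q[2]),np.sin(q[2]);X=P[:,:2]-q[:2]
        x=X[:,0]*c+X[:,1]*s;y=-X[:,0]*s+X[:,1]*c
        k=(x>-.03)&(x<.19)&(np.abs(y)<.14)
        r=np.where(k,np.minimum(np.abs(P[:,2]-q[3]-model(x,y)),.01),.004)
        return r.mean()
    best=None
    for g in range(8):
        rng=np.random.default_rng(g)
        q0=np.array([.584,-.039,np.radians(111.2),0])+rng.normal(0,1,4)*[.005,.005,.03,.001]
        r=minimize(cost,q0,method="Nelder-Mead",options=dict(maxiter=3000,initial_simplex=q0+np.vstack([np.zeros(4),np.diag([.01,.01,.05,.002])])))
        if best is None or r.fun<best.fun:best=r
        print(n,r.x[:2].round(4),np.degrees(r.x[2]).round(2),r.x[3].round(4),r.fun)
    q=best.x;c,s=np.cos(q[2]),np.sin(q[2])
    X=np.array([.6196,-.1032])-q[:2];print("pin in stand",X@[c,s],X@[-s,c])
E
python3 fit.py
```

```text
top [ 0.5938 -0.044 ] 112.15 0.0016 0.0036543123522871385
top [ 0.5912 -0.0421] 111.46 0.0017 0.003663396057019345
top [ 0.5921 -0.0446] 111.83 0.0014 0.0036613234985212696
top [ 0.5901 -0.0434] 110.83 0.0016 0.003663910846609012
top [ 0.5937 -0.0432] 112.5 0.0016 0.0036544245550523074
top [ 0.593  -0.0439] 111.88 0.0015 0.003655927359452588
top [ 0.5914 -0.0442] 111.81 0.0015 0.0036599560501999638
top [ 0.5929 -0.0438] 111.84 0.0015 0.0036565609089596863
pin in stand -0.06449536588760882 -0.001545937972461077
side [ 0.5925 -0.0405] 111.92 0.0014 0.0036483490992367026
side [ 0.5933 -0.042 ] 112.02 0.0013 0.003649371668296363
side [ 0.5929 -0.0405] 112.14 0.0015 0.0036458991057062534
side [ 0.5925 -0.0422] 111.44 0.0013 0.00365514490887434
side [ 0.5932 -0.042 ] 111.92 0.0014 0.003650029106321233
side [ 0.5931 -0.0422] 111.81 0.0013 0.0036513587212849727
side [ 0.5932 -0.0421] 111.87 0.0013 0.003649968757694478
side [ 0.5932 -0.042 ] 112.12 0.0014 0.003651251706334711
pin in stand -0.06816961562135229 -0.00103913457969148
```

```bash
python3 - <<'E'
from h import *
im=cv2.imread("pics/top0.png");big=cv2.resize(im[155:300,215:400],None,fx=4,fy=4,interpolation=cv2.INTER_CUBIC)
for q,col in(((.584,-.039,111.2),(0,0,255)),):
    a=np.radians(q[2]);R=np.array([[np.cos(a),-np.sin(a)],[np.sin(a),np.cos(a)]])
    def L(pp):
        o=[]
        for x,y,z in pp:
            X=R@[x,y]+q[:2];u,v=proj("top",[*X,z]);o.append([(u-215+.375)*4,(v-155+.375)*4])
        cv2.polylines(big,[np.int32(o)],False,col,1)
    L([(0,-.11,0),(0,.11,0)]);L([(.13,-.11,.021),(.13,.11,.021)]);L([(.169,-.11,.067),(.169,.11,.067)]);L([(0,-.11,.01),(.169,-.11,.03)]);L([(0,.11,.01),(.169,.11,.03)])
cv2.imwrite("pics/ov.png",big)
E
```

```text
(no output)
```

View pics/ov.png

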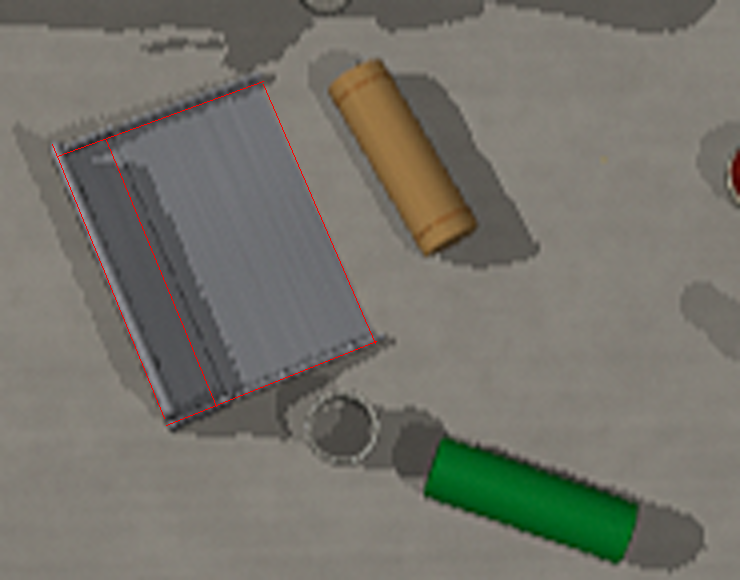

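```bash
python3 - <<'E'
from h import *
im=cv2.imread("pics/top0.png");big=cv2.resize(im[170:270,225:315],None,fx=6,fy=6,interpolation=cv2.INTER_CUBIC)
big=np.clip(big*1.6,0,255).astype(np.uint8);raw=big.copy()
q=(.593,-.0425,112)
a=np.radians(q[2]);R=np.array([[np.cos(a),-np.sin(a)],[np.sin(a),np.cos(a)]])
def L(pp):
    o=[]
    for x,y,z in pp:
        X=R@[x,y]+q[:2];u,v=proj("top",[*X,z]);o.append([(u-225+.417)*6,(v-170+.417)*6])
    cv2.polylines(big,[np.int32(o)],False,(0,0,255),1)
L([(0,-.11,0),(0,.11,0)]);L([(.13,-.11,.021),(.13,.11,.021)]);L([(.169,-.11,.067),(.169,.11,.067)]);L([(.169,-.11,.017),(.169,.11,.017)]);L([(0,-.11,.01),(.169,-.11,.03)]);L([(0,.11,.01),(.169,.11,.03)])
cv2.imwrite("pics/ov2.png",big)
im=cv2.imread("pics/side0.png");big=cv2.resize(im[180:280,220:350],None,fx=6,fy=6,interpolation=cv2.INTER_CUBIC)
def L(pp):
    o=[]
    for x,y,z in pp:
        X=R@[x,y]+q[:2];u,v=proj("side",[*X,z]);o.append([(u-220+.417)*6,(v-180+.417)*6])
    cv2.polylines(big,[np.int32(o)],False,(0,0,255),1)
L([(0,-.11,0),(0,.11,0)]);L([(.13,-.11,.021),(.13,.11,.021)]);L([(.169,-.11,.067),(.169,.11,.067)]);L([(.169,-.11,.017),(.169,.11,.017)])
cv2.imwrite("pics/ov3.png",big)
E
```

```text
(no output)
```

View pics/ov2.png

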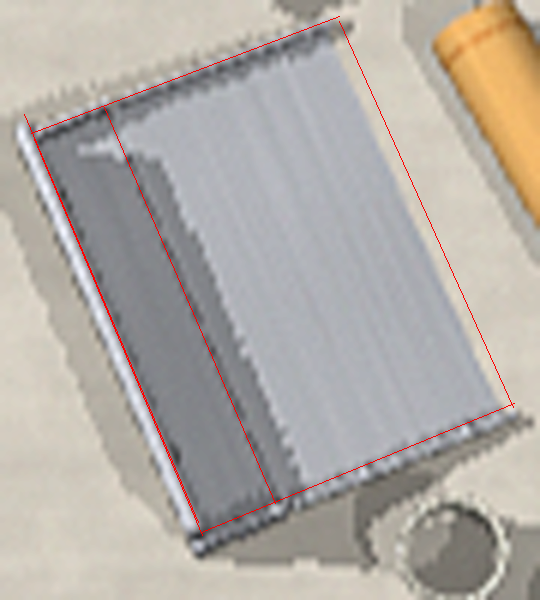

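View pics/ov3.png

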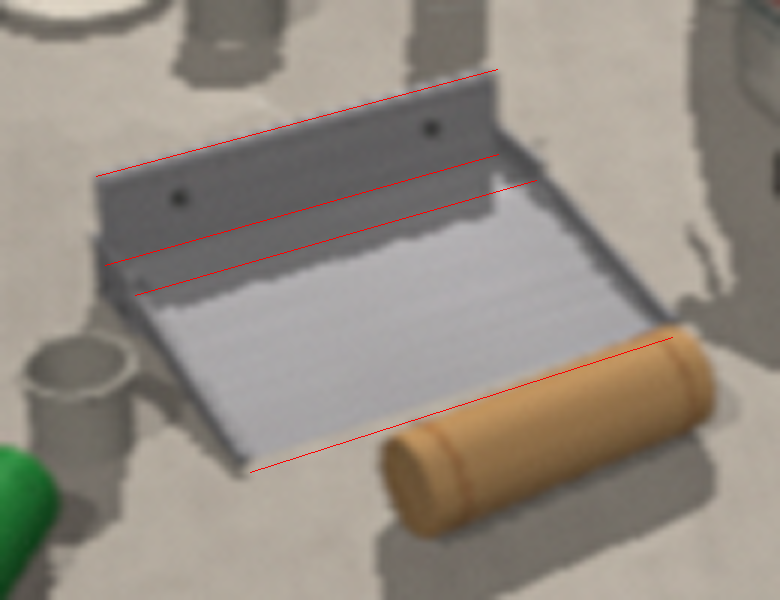

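```bash
python3 -m crank '[[[-0.041,-0.041,0],[0,0,0],0.0854],[[-0.041,-0.041,0],[0,0,0],0.0854],[[-0.041,-0.041,0],[0,0,0],0.0854],[[-0.041,-0.041,0],[0,0,0],0.0854],[[-0.041,-0.041,0],[0,0,0],0.0854],[[-0.041,-0.041,0],[0,0,0],0.0854],[[-0.041,-0.041,0],[0,0,0],0.0854],[[-0.041,-0.041,0],[0,0,0],0.0854],[[-0.041,-0.041,0],[0,0,0],0.0854],[[-0.041,-0.041,0],[0,0,0],0.0854]]'
```

```text
t: 1.35
eef_pos: [0.4639, 0.1518, 0.2453]
tool_rot: [-0.0, 0.126, 0.992, 0.0]
contact_force: [0.4, 0.7, 1.0]
gripper_width: 1.0
```

```bash
cat > st.py <<'E'
from h import *
import sys
from scipy.spatial.transform import Rotation as Ro
S=np.array([.588,-.040]);YAW=112
def tosta(X):
    a=np.radians(YAW);D=np.array(X)[:2]-S;return np.array([D@[np.cos(a),np.sin(a)],D@[-np.sin(a),np.cos(a)]])
def pose():
    o=bot.get_obs();q=o["tool_rot"];R=Ro.from_quat([q[1],q[2],q[3],q[0]]).as_matrix()
    x=R[:,0];print("t",o["t"].round(2),"pos",o["eef_pos"].round(4),"sta",tosta(o["eef_pos"]).round(4),"toolx yaw",np.degrees(np.arctan2(x[1],x[0])).round(2),"z",R[:,2].round(3),"F",o["contact_force"].round(2))
    return o,R
def goal(xs,ys,z):
    o,R=pose();a=np.radians(YAW);W=np.array([*(S+np.array([np.cos(a)*xs-np.sin(a)*ys,np.sin(a)*xs+np.cos(a)*ys])),z])
    print("target",W.round(4),"tool shift",(R.T@(W-o["eef_pos"])).round(4))
if __name__=="__main__":goal(*map(float,sys.argv[1:4]))
E
python3 st.py -.126 -.005 .2
```

```text
Traceback (most recent call last):
  File "st.py", line 14, in <module>
    if __name__=="__main__":goal(*map(float,sys.argv[1:4]))
                            ~~~~^^^^^^^^^^^^^^^^^^^^^^^^^^^
  File "st.py", line 12, in goal
    o,R=pose();a=np.radians(YAW);W=np.array([*(S+np.array([np.cos(a)*xs-np.sin(a)*ys,np.sin(a)*xs+np.cos(a)*ys])),z])
        ~~~~^^
  File "st.py", line 9, in pose
    x=R[:,0];print("t",o["t"].round(2),"pos",o["eef_pos"].round(4),"sta",tosta(o["eef_pos"]).round(4),"toolx yaw",np.degrees(np.arctan2(x[1],x[0])).round(2),"z",R[:,2].round(3),"F",o["contact_force"].round(2))
                       ^^^^^^^^^^^^
AttributeError: 'float' object has no attribute 'round'
```

```bash
sed -i 's/o\["t"\].round(2)/round(float(o["t"]),2)/' st.py
python3 st.py -.126 -.005 .2
```

```text
t 1.35 pos [0.4639 0.1518 0.2453] sta [0.2243 0.0432] toolx yaw 165.47 z [ 0.  0. -1.] F [0.44 0.74 0.96]
target [ 0.6398 -0.155   0.2   ] tool shift [-0.2473 -0.2528  0.0452]
```

```bash
python3 -m crank '[[[-0.041,-0.042,0],[0,0,0],0.0854],[[-0.041,-0.042,0],[0,0,0],0.0854],[[-0.041,-0.042,0],[0,0,0],0.0854],[[-0.041,-0.042,0],[0,0,0],0.0854],[[-0.041,-0.042,0],[0,0,0],0.0854],[[-0.041,-0.042,0],[0,0,0],0.0854],[[0,0,0.012],[0,0,10],0.0854],[[0,0,0.012],[0,0,10],0.0854],[[0,0,0.012],[0,0,10],0.0854],[[0,0,0.012],[0,0,10],0.0854]]' && python3 -m crank '[[[0,0,0.01],[0,0,7],0.0854],[[0,0,0.01],[0,0,6.5],0.0854],[[0,0,0],[0,0,0],0.0854]]';python3 st.py -.126 -.005 .08
python3 - <<'E'
from h import *
for n in("top","side"):
    p,d=bot.read_camera(n);cv2.imwrite(f"pics/{n}1.png",p[:,:,::-1])
E
```

```text
t: 2.6
eef_pos: [0.6379, -0.152, 0.1964]
tool_rot: [-0.0, 0.461, 0.888, -0.0]
contact_force: [0.2, -0.2, 0.4]
gripper_width: 0.998
t: 2.98
eef_pos: [0.6375, -0.1516, 0.176]
tool_rot: [-0.001, 0.559, 0.829, -0.001]
contact_force: [0.7, 0.2, 0.5]
gripper_width: 1.001
t 2.98 pos [ 0.6375 -0.1516  0.176 ] sta [-0.122  -0.0041] toolx yaw 112.03 z [-0.003  0.    -1.   ] F [0.7  0.23 0.5 ]
target [ 0.6398 -0.155   0.08  ] tool shift [-0.0041  0.0012  0.096 ]
```

View pics/side1.png

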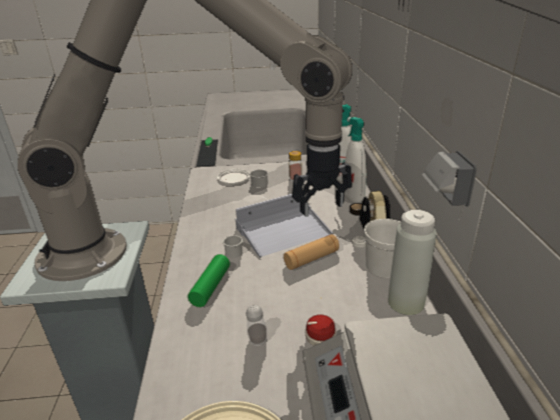

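View pics/top1.png

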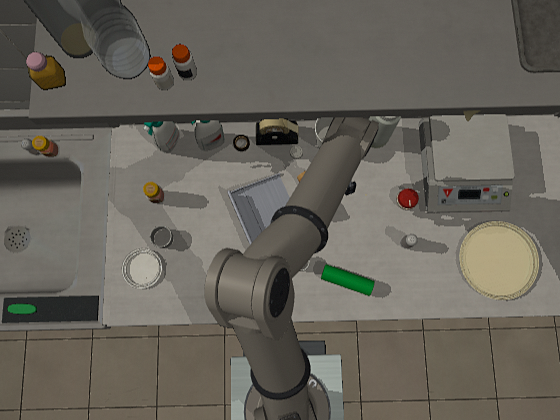

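```bash
python3 -m crank '[[[-0.004,0,0.04],[0,0,0],0.0854],[[-0.001,0,0.04],[0,0,0],0.0854],[[0,0,0.03],[0,0,0],0.0854],[[0,0,0.02],[0,0,0],0.0854],[[0,0,0.012],[0,0,0],0.0854],[[0,0,0],[0,0,0],0.0854]]';python3 st.py -.126 -.005 .018
python3 - <<'E'
from h import *
n="side"
p,d=bot.read_camera(n);cv2.imwrite(f"pics/{n}2.png",cv2.resize(p[140:290,240:430,::-1],None,fx=4,fy=4,interpolation=cv2.INTER_CUBIC))
print(proj(n,bot.get_obs()["eef_pos"]))
E
```

```text
t: 3.82
eef_pos: [0.6401, -0.1568, 0.0351]
tool_rot: [-0.0, 0.559, 0.829, -0.0]
contact_force: [-1.1, -0.1, 0.5]
gripper_width: 1.005
t 3.83 pos [ 0.6401 -0.1568  0.0351] sta [-0.1278 -0.0045] toolx yaw 111.98 z [-0.  0. -1.] F [-1.08 -0.09  0.5 ]
target [ 0.6398 -0.155   0.018 ] tool shift [0.0018 0.0005 0.0171]
(np.float64(321.6290857205321), np.float64(259.45980534863725))
```

View pics/side2.png

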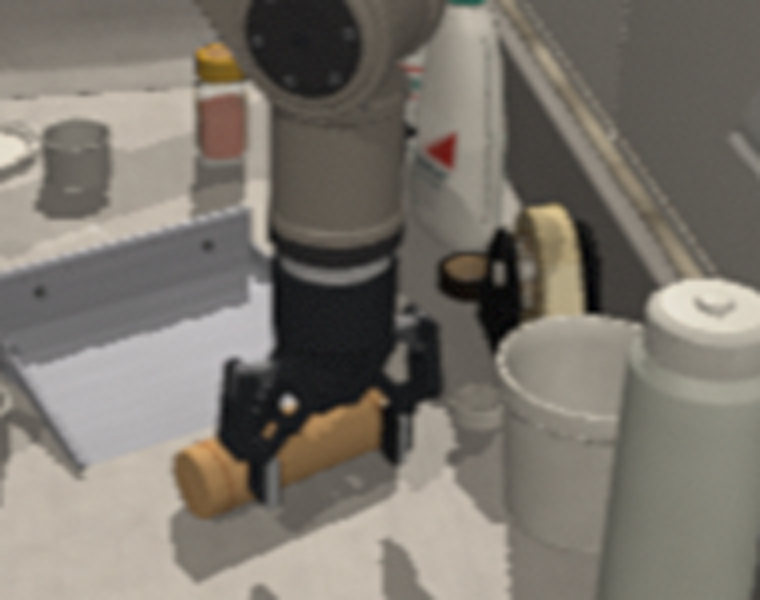

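```bash
python3 - <<'E'
from h import *
from st import *
a=np.radians(112)
for dy in(-.05,.05):
  for z in(0.0,.01,.02,.03,.04):
    xs,ys=-.1278,-.0045+dy
    W=[*(S+np.array([np.cos(a)*xs-np.sin(a)*ys,np.sin(a)*xs+np.cos(a)*ys])),z]
    u,v=proj("side",W);print(dy,z,round((u-240)*4),round((v-140)*4))
E
```

```text
-0.05 0.0 391 500
-0.05 0.01 392 488
-0.05 0.02 392 475
-0.05 0.03 393 462
-0.05 0.04 393 449
0.05 0.0 256 548
0.05 0.01 256 535
0.05 0.02 256 522
0.05 0.03 256 509
0.05 0.04 256 496
```

```bash
python3 -m crank '[[[0.002,0,0.01],[0,0,0],0.0854],[[0,0,0.009],[0,0,0],0.0854],[[0.002,0,0],[0,0,0],0.0854],[[0.004,0,0],[0,0,0],0.0854],[[0.004,0,0],[0,0,0],0.0854],[[0.004,0,0],[0,0,0],0.0854],[[0.004,0,0],[0,0,0],0.0854],[[0.004,0,0],[0,0,0],0.0854]]';python3 st.py -.1 -.005 .016
cat > look.py <<'E'
from h import *
import sys
k=sys.argv[1];n="side"
p,d=bot.read_camera(n);np.save("d.npy",d);cv2.imwrite("pics/raw.png",p[:,:,::-1]);cv2.imwrite(f"pics/{n}{k}.png",cv2.resize(p[140:290,220:410,::-1],None,fx=4,fy=4,interpolation=cv2.INTER_CUBIC))
E
python3 look.py 3
```

```text
t: 4.88
eef_pos: [0.6311, -0.1342, 0.0164]
tool_rot: [0.0, 0.559, 0.829, 0.0]
contact_force: [-0.2, -0.0, -0.0]
gripper_width: 1.001
t 4.88 pos [ 0.6311 -0.1342  0.0164] sta [-0.1035 -0.0046] toolx yaw 111.96 z [ 0.  0. -1.] F [-0.24 -0.04 -0.03]
target [ 0.6301 -0.1308  0.016 ] tool shift [0.0035 0.0004 0.0004]
```

View pics/side3.png

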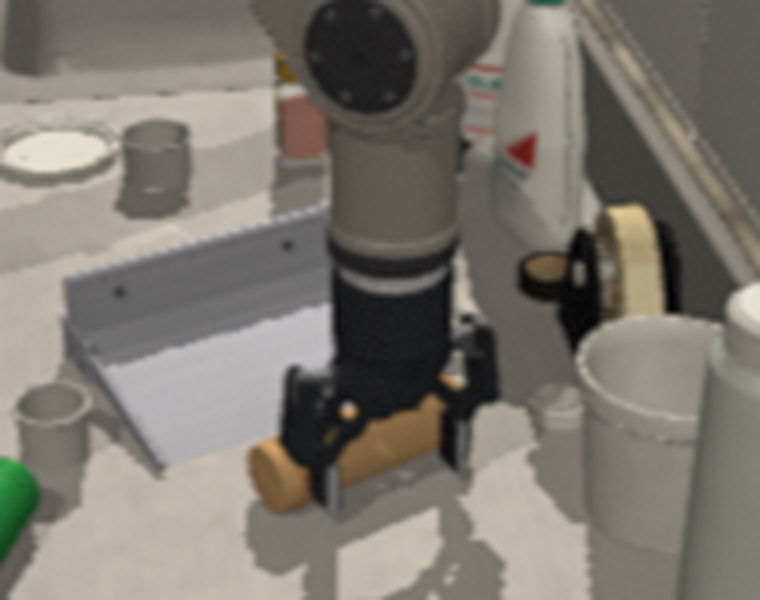

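```bash
python3 -m crank '[[[0.004,0,0],[0,0,0],0.0854],[[0.004,0,0],[0,0,0],0.0854],[[0.004,0,0],[0,0,0],0.0854],[[0.004,0,0],[0,0,0],0.0854],[[0.004,0,0],[0,0,0],0.0854],[[0.004,0,0],[0,0,0],0.0854],[[0.004,0,0],[0,0,0],0.0854],[[0.004,0,0],[0,0,0],0.0854],[[0.004,0,0],[0,0,0],0.0854]]';python3 st.py -.06 -.005 .016
python3 look.py 4
```

```text
t: 6.05
eef_pos: [0.6176, -0.1008, 0.0163]
tool_rot: [0.0, 0.559, 0.829, 0.0]
contact_force: [0.4, 0.3, 0.1]
gripper_width: 1.002
t 6.05 pos [ 0.6176 -0.1008  0.0163] sta [-0.0675 -0.0046] toolx yaw 111.96 z [ 0.  0. -1.] F [0.36 0.25 0.14]
target [ 0.6151 -0.0938  0.016 ] tool shift [0.0075 0.0004 0.0003]
```

View pics/side4.png

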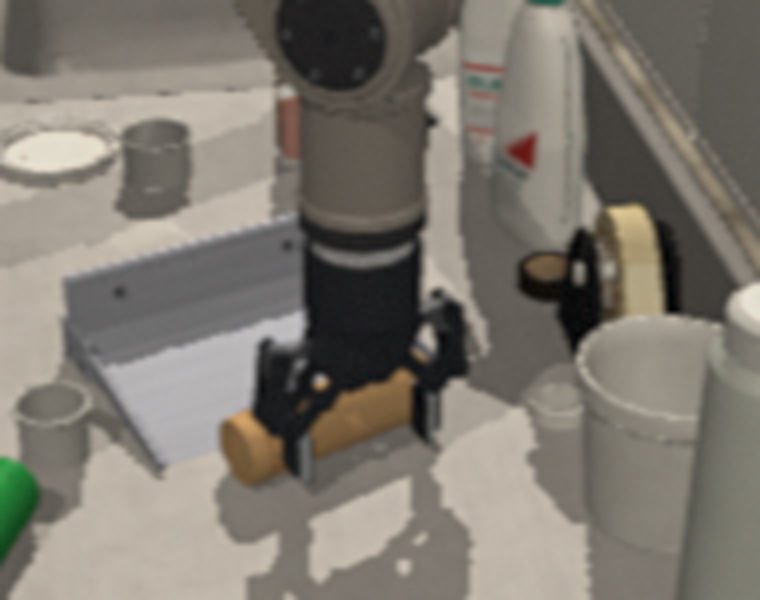

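```bash
python3 -m crank '[[[0.004,0,0],[0,0,0],0.0854],[[0.004,0,0],[0,0,0],0.0854],[[0.004,0,0],[0,0,0],0.0854],[[0.004,0,0],[0,0,0],0.0854],[[0.004,0,0],[0,0,0],0.0854],[[0.004,0,0],[0,0,0],0.0854],[[0.004,0,0],[0,0,0],0.0854],[[0.004,0,-0.0006],[0,0,0],0.0854],[[0.004,0,-0.0006],[0,0,0],0.0854],[[0.004,0,-0.0006],[0,0,0],0.0854]]';python3 st.py -.03 -.005 .016
python3 look.py 5
```

```text
t: 7.35
eef_pos: [0.6026, -0.0638, 0.0182]
tool_rot: [0.0, 0.56, 0.829, 0.0]
contact_force: [1.2, -0.8, -0.0]
gripper_width: 0.998
t 7.35 pos [ 0.6026 -0.0638  0.0182] sta [-0.0276 -0.0046] toolx yaw 111.95 z [ 0. -0. -1.] F [ 1.22 -0.85 -0.04]
target [ 0.6039 -0.0659  0.016 ] tool shift [-0.0024  0.0004  0.0022]
```

View pics/side5.png

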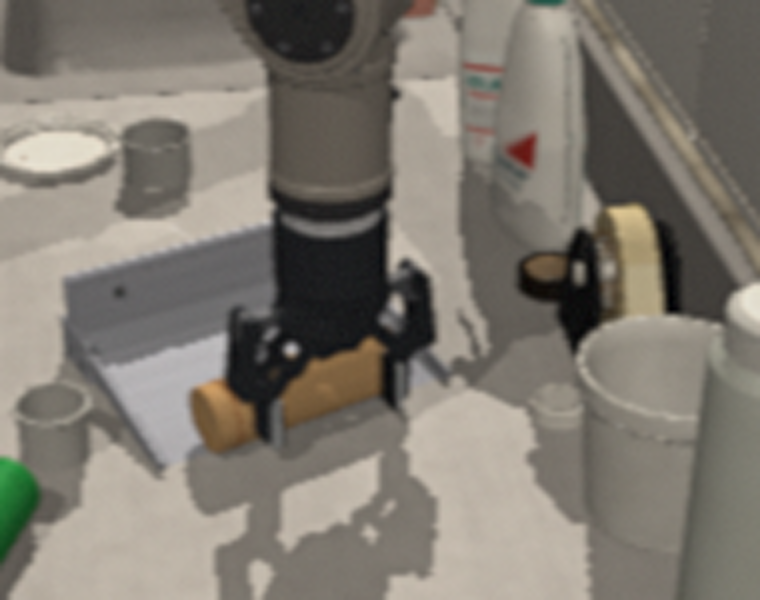

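```bash
python3 -m crank '[[[0.004,0,-0.00065],[0,0,0],0.0854],[[0.004,0,-0.00065],[0,0,0],0.0854],[[0.004,0,-0.00065],[0,0,0],0.0854],[[0.004,0,-0.00065],[0,0,0],0.0854],[[0.004,0,-0.00065],[0,0,0],0.0854],[[0.004,0,-0.00065],[0,0,0],0.0854],[[0.004,0,-0.00065],[0,0,0],0.0854],[[0.004,0,-0.00065],[0,0,0],0.0854],[[0.004,0,-0.00065],[0,0,0],0.0854],[[0.004,0,-0.00065],[0,0,0],0.0854]]';python3 st.py -.03 -.005 .016
python3 look.py 6
```

```text
t: 8.65
eef_pos: [0.5877, -0.0266, 0.0246]
tool_rot: [-0.0, 0.559, 0.829, 0.0]
contact_force: [0.2, -1.0, 0.7]
gripper_width: 1.002
t 8.65 pos [ 0.5877 -0.0266  0.0246] sta [ 0.0125 -0.0047] toolx yaw 111.96 z [-0.  0. -1.] F [ 0.2  -0.97  0.72]
target [ 0.6039 -0.0659  0.016 ] tool shift [-0.0425  0.0003  0.0086]
```

View pics/side6.png

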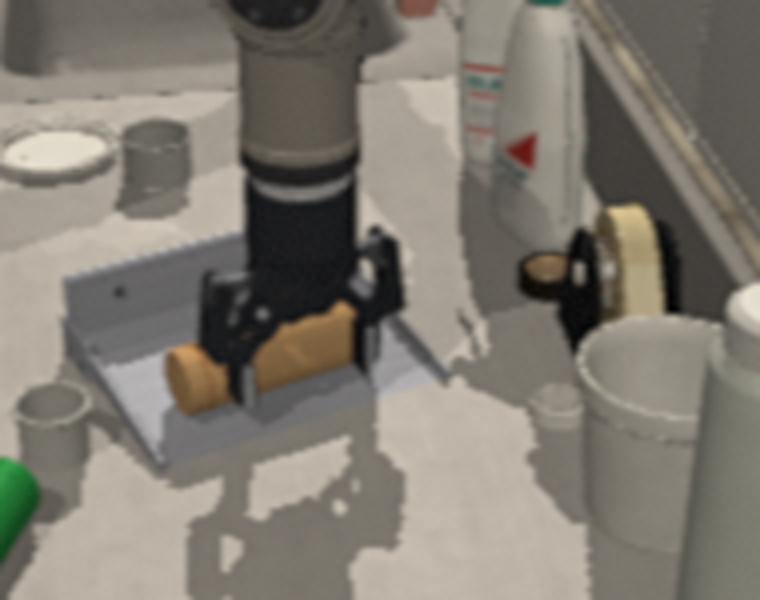

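```bash
python3 -m crank '[[[0.004,0,-0.00065],[0,0,0],0.0854],[[0.004,0,-0.00065],[0,0,0],0.0854],[[0.004,0,-0.00065],[0,0,0],0.0854],[[0.004,0,-0.00065],[0,0,0],0.0854],[[0.004,0,-0.00065],[0,0,0],0.0854],[[0.004,0,-0.00065],[0,0,0],0.0854],[[0.004,0,-0.00065],[0,0,0],0.0854],[[0.004,0,-0.00065],[0,0,0],0.0854],[[0.004,0,-0.00065],[0,0,0],0.0854],[[0.004,0,-0.00065],[0,0,0],0.0854]]' && python3 -m crank '[[[0.004,0,-0.00065],[0,0,0],0.0854],[[0.004,0,-0.00065],[0,0,0],0.0854],[[0.004,0,-0.00065],[0,0,0],0.0854],[[0.004,0,-0.00065],[0,0,0],0.0854],[[0.004,0,-0.00065],[0,0,0],0.0854],[[0.004,0,-0.00065],[0,0,0],0.0854]]';python3 st.py .109 -.005 .037
python3 look.py 7
```

```text
t: 9.95
eef_pos: [0.5727, 0.0105, 0.0311]
tool_rot: [-0.0, 0.559, 0.829, -0.0]
contact_force: [0.4, -1.2, 0.3]
gripper_width: 1.0
t: 10.7
eef_pos: [0.5637, 0.0327, 0.035]
tool_rot: [0.0, 0.56, 0.829, 0.0]
contact_force: [0.4, -1.2, 0.5]
gripper_width: 1.0
t 10.7 pos [0.5637 0.0327 0.035 ] sta [ 0.0765 -0.0047] toolx yaw 111.96 z [ 0.  0. -1.] F [ 0.36 -1.2   0.52]
target [0.5518 0.0629 0.037 ] tool shift [ 0.0325  0.0002 -0.002 ]
```

View pics/side7.png

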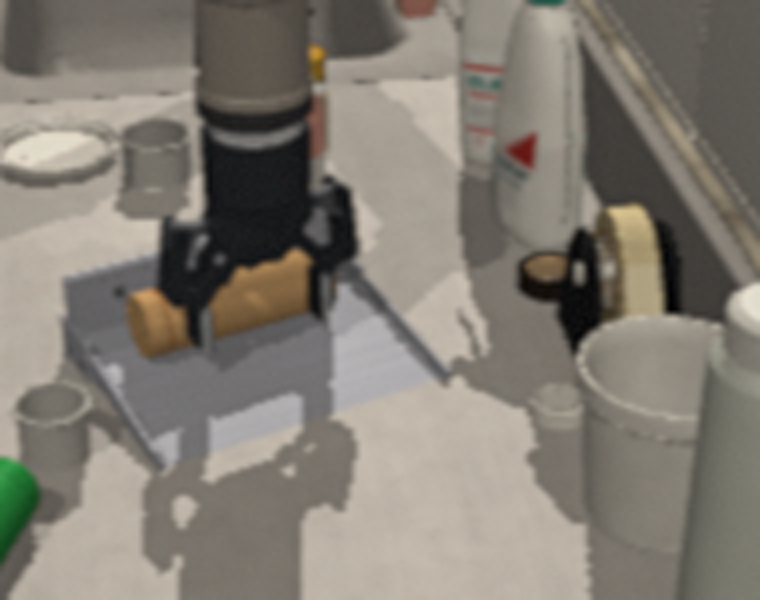

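```bash
python3 -m crank '[[[0.004,0,-0.00065],[0,0,0],0.0854],[[0.004,0,-0.00065],[0,0,0],0.0854],[[0.004,0,-0.00065],[0,0,0],0.0854],[[0.003,0,-0.0005],[0,0,0],0.0854],[[0.003,0,0],[0,0,0],0.0854]]';python3 st.py .109 -.005 .037
python3 look.py 8
```

```text
t: 11.38
eef_pos: [0.557, 0.0495, 0.0374]
tool_rot: [-0.0, 0.559, 0.829, 0.0]
contact_force: [0.6, 0.0, 0.1]
gripper_width: 1.0
t 11.38 pos [0.557  0.0495 0.0374] sta [ 0.0946 -0.0048] toolx yaw 111.97 z [-0.  0. -1.] F [0.6  0.05 0.07]
target [0.5518 0.0629 0.037 ] tool shift [0.0144 0.0002 0.0004]
```

View pics/side8.png

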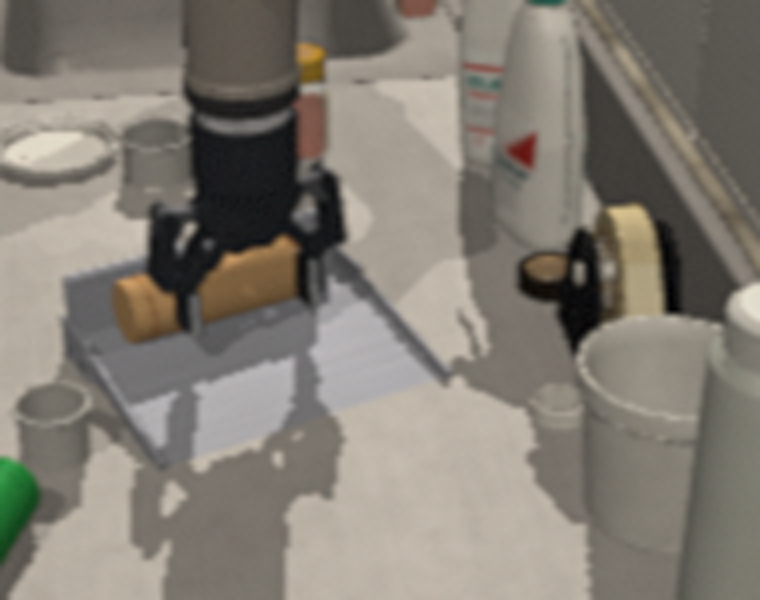

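```bash
python3 -m crank '[[[0.003,0,0],[0,0,0],0.0854],[[0.003,0,0],[0,0,0],0.0854],[[0.002,0,0],[0,0,0],0.0854],[[0.002,0,0],[0,0,0],0.0854],[[0.002,0,0],[0,0,0],0.0854]]';python3 st.py .109 -.005 .037
python3 look.py 9
```

```text
t: 12.05
eef_pos: [0.5535, 0.058, 0.0377]
tool_rot: [0.002, 0.56, 0.829, -0.001]
contact_force: [3.2, -8.2, -0.4]
gripper_width: 0.998
t 12.05 pos [0.5535 0.058  0.0377] sta [ 0.1038 -0.0048] toolx yaw 111.92 z [ 0.002 -0.003 -1.   ] F [ 3.16 -8.17 -0.45]
target [0.5518 0.0629 0.037 ] tool shift [0.0052 0.0002 0.0007]
```

View pics/side9.png

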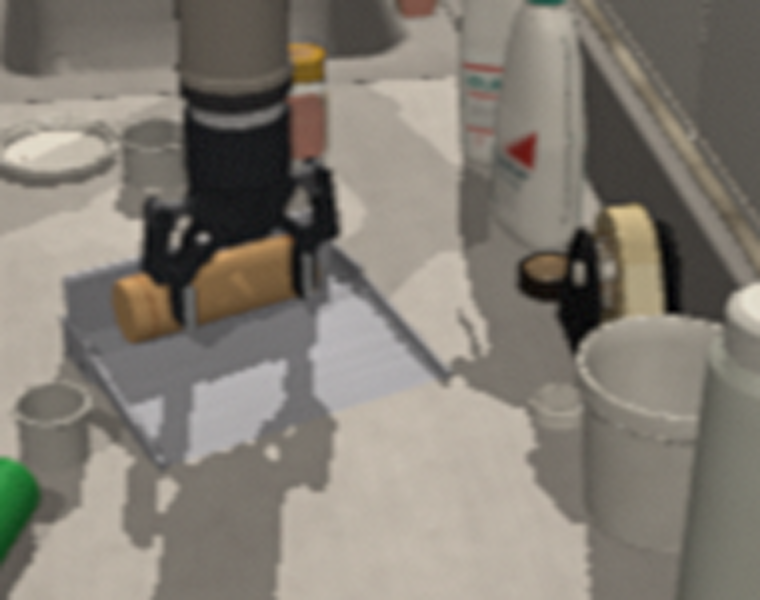

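```bash
python3 -m crank '[[[-0.003,0,0],[0,0,0],0.0854],[[-0.004,0,0],[0,0,0],0.0854],[[-0.015,0,0],[0,0,0],0.0854],[[-0.03,0,-0.01],[0,0,0],0.0854],[[0,0,-0.05],[0,0,0],0.0854],[[0,0,-0.06],[0,0,0],0.0854],[[-0.04,0,-0.04],[0,0,0],0.0854],[[-0.05,0,0],[0,0,0],0.0854],[[-0.06,0,0],[0,0,0],0.0854],[[-0.06,0,0],[0,0,0],0.0854]]' && python3 -m crank '[[[-0.06,0,0],[0,0,0],0.0854],[[0,0,0],[0,0,0],0.0854]]';python3 st.py .109 -.005 .037
python3 - <<'E'
from h import *
for n in("top","side"):
    p,d=bot.read_camera(n);np.save(n+"9.npy",d);cv2.imwrite(f"pics/{n}10raw.png",p[:,:,::-1])
    q=p[130:280,200:390] if n=="top" else p[150:300,190:380]
    cv2.imwrite(f"pics/{n}10.png",cv2.resize(q[:,:,::-1],None,fx=4,fy=4,interpolation=cv2.INTER_CUBIC))
E
```

```text
t: 13.35
eef_pos: [0.6511, -0.185, 0.1977]
tool_rot: [0.0, 0.559, 0.829, 0.0]
contact_force: [0.6, 0.9, 0.1]
gripper_width: 0.996
t: 13.6
eef_pos: [0.6717, -0.2467, 0.1975]
tool_rot: [0.001, 0.563, 0.826, -0.002]
contact_force: [0.1, -0.0, -0.5]
gripper_width: 1.001
t 13.6 pos [ 0.6717 -0.2467  0.1975] sta [-2.23e-01 -2.00e-04] toolx yaw 111.47 z [-0.    -0.005 -1.   ] F [ 0.07 -0.02 -0.46]
target [0.5518 0.0629 0.037 ] tool shift [0.3327 0.002  0.1592]
```

View pics/top10.png

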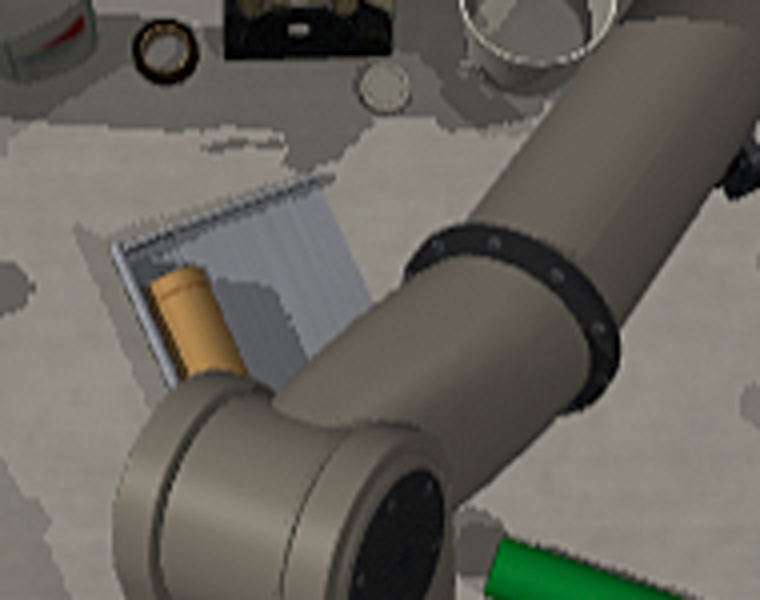

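View pics/side10.png

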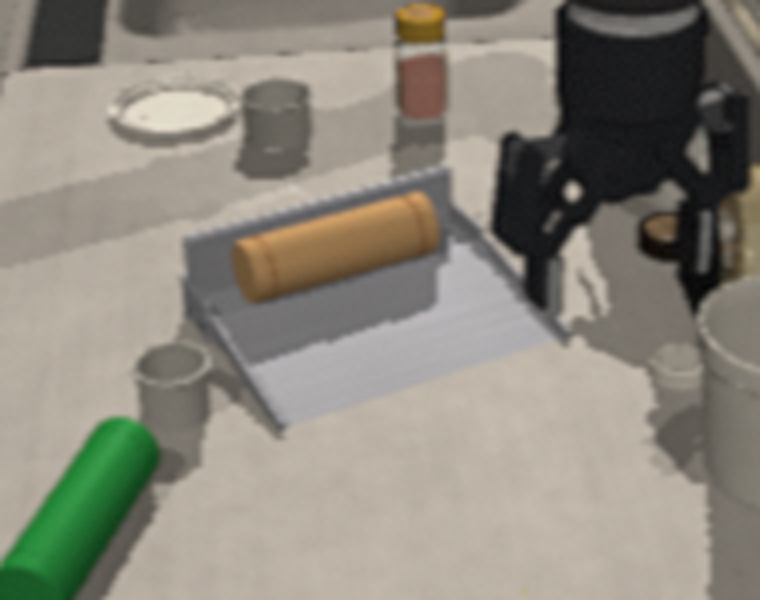

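```bash
python3 - <<'E'
from h import *
from st import *
from scipy.optimize import minimize
p,d=cv2.imread("pics/side10raw.png"),np.load("side9.npy")
h=cv2.cvtColor(p,cv2.COLOR_BGR2HSV)
m=(h[...,0]>8)&(h[...,0]<22)&(h[...,1]>90)&(d>0);m[:190]=0;m[230:]=0;m[:,:240]=0;m[:,305:]=0
m=cv2.erode(m.astype(np.uint8),np.ones((3,3)))
P=np.array([w("side",u,v,d[v,u]) for v,u in zip(*np.nonzero(m))])
c=P[:,:2].mean(0)
def cost(x):
    n=np.array([-np.sin(x[2]),np.cos(x[2])]);r=np.hypot((P[:,:2]-x[:2])@n,P[:,2]-x[3]);return np.mean(np.minimum(np.abs(r-.024),.006))
x=min((minimize(cost,[c[0],c[1]+a,np.radians(-158),z],method="Nelder-Mead",options=dict(maxiter=4000)) for a in(0,.01,.02) for z in(.04,.045)),key=lambda r:r.fun)
f=x.fun;x=x.x;t=np.array([np.cos(x[2]),np.sin(x[2])]);s=(P[:,:2]-x[:2])@t
print("centre in stand",tosta(x[:2]+t*(s.max()+s.min())/2),"z",x[3],"yaw rel",np.degrees(x[2])+158,f,len(P))
E
```

```text
centre in stand [0.13910096 0.00342819] z 0.041693308353591266 yaw rel 0.4509690317838988 0.0017398637143949754 611
```

```bash
python3 -c "
from station import bot
print(bot.hand_in())"
```

```text
the job is handed in; nothing more can be done
None
```

I pushed the pin up the ramp with both open fingertips behind it, at about 0.03 m/s, until it dropped over the crest into the seat. I then backed off, lifted clear and handed in after about 14 s. No verdict was reported.

**Push:** the wrist force rose to about 9 N when the pin met the stop. Before that it stayed near 1 N on the slope.

**Last checks** (cylinder fitted to the side camera's depth):
- The pin's middle is 41.7 mm high and its axis is about 0.5° from square.
- It is about 3 mm off centre across the stand.
- The pictures show it lying in the seat against the stop plate, with nothing else visibly moved. The raised arm hid part of the top view, and I did not measure the bystanders' positions again.

**One disagreement:** along the stand I got 139.1 mm with the stand pose I worked in, which is right at the lower limit of 139 mm. With the pose fitted to the camera depth, where the stop plate lined up best, it comes to about 143.3 mm, near the nominal 144.5 mm. I took the second as correct because the height and the contact with the stop agree with a seated pin.

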